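# Aim the inspection lamp and clear the repair mat

### The arm

A 6-joint arm with a two-finger parallel gripper is mounted at the origin on the work surface. World frame = base frame: x ahead of the robot, y to its left, z up, the work surface at z = 0. Lengths are in m, angles in degrees, forces in N, time in s.
With the tool pointing down it reaches from about 0.4 to 0.825 m from the base axis. Payload 7 kg.
Tool frame: the origin (TCP) lies on the centre line of the jaws, within the pads' length; the fingertips stand 19 mm ahead of it and the grasp point (between the pads) is the TCP; z points along the fingers, y is the line along which they close (so a half turn about z gives the same grasp; the last joint's range is limited). The gripper opens to 88 mm and grips with 3 to 60 N. Pads are 19 mm wide; open, the fingers measure 130 mm over their backs; the gripper's body (78 mm by 193 mm) begins 47 mm behind the grasp point.
Start: joints at [-51.847, 20.546, 0.682, 0, -70.136, -16.507], TCP at [0.249, -0.627, 0.246] pointing down, gripper open.
Joint ranges: [-176.03, 176.03], [-82.01, 121.73], [-58.28, 71.71], [-173.87, 95.51], [-174.79, -0.11], [-173.66, 173.66]. Speed limits (degrees/s): [136.94, 136.94, 172.46, 180, 180, 180].

### API

Orientations are given as [roll, pitch, yaw] about the fixed x, y, z axes, in that order (R = Rz(yaw) Ry(pitch) Rx(roll)).
In Python, from plant import * gives the robot as it stands. The module is installed in compiled form; this text tells all that it offers.
- The arm moves only by the tool play_rows, never from a script. Its argument "deltas" is a list of rows, each a list of 6 numbers: the shift along the world's x, y, z scaled (see below), then the turn, a rotation vector about the world's x, y, z scaled (see below). A call has 1 to 10 rows; each row shifts and turns the commanded pose from where the row before left it; what a row does not reach is not made up. The controller multiplies each number of a shift by 800 mm and each number of a turn by 180 degrees. A row lasts 1/10 s, in which the tool goes at most 50 mm and 8.59 degrees, less where a joint would pass 70% of its speed; a pose out of reach is approached as far as the arm can. A call with a number of a shift or a turn outside -1 to 1 is refused whole. A call with a gripper value outside its range is refused whole. "gripper" is the gripper command: -1 is shut, 1 is fully open, values between are in proportion, set as the call begins (left out, the last holds). The fingers move at their own pace and stop on an object; the grip force is fixed at half the most. Time passes only in rows, so rows that do not move let the fingers close. It gives the time, the measured TCP pose, the force, the opening and the grip force at its end, in the units of the state.
- get_obs(): the state, without advancing time (a new reading comes with each control period).
- snapshot(name): name is "scene" or "top"; returns (picture, depth): 400x640x3 uint8, blue, green, red; 400x640 float32, m along the optical axis (not along the pixel's ray), 0 where there is no reading.
- camera_model(name): a dict with "fx", "fy", "cx", "cy" (pixels), "k1" (the pictures are not rectified: a ray, as slopes to the right and down, at radius r is drawn at 1 + k1 r^2 times it, then the intrinsics apply), "world_to_cam" (4x4, takes a point from world to camera coordinates). Camera axes: x right, y down, z forward; pixel columns grow to the right and rows downward; lengths in m; the calibration is good to about 2 mm. A picture is of the moment at which its call begins. camera_model takes no time and is no camera call.
- close_job(): hands the job in; it is judged then, once.
The state is a dict: "clock": time; "joint_pos": joint angles; "qvel": joint speeds; "tau": joint torques, N m; "tool_pos": TCP position; "orientation": TCP orientation; "force": force on the tool from outside, world axes, zero at the start; "moment": the same for the moment, N m; "opening": finger opening in m; "gripper_force": force on a finger pad.
Only numpy, scipy, OpenCV 4.12 (cv2) and the standard library are available. Lean on these libraries where they do the work, as an engineer would, in place of code of your own. Each camera call takes 0.05 s, during which the arm holds its last target. There are 200 camera calls.

### The job

Get the repair bench ready: back the lamp's clamp screw off by less than a quarter turn, turn the lamp in its seat (without lifting it out) so that it shines at the middle of the blue mat, and screw the clamp fully tight again; then pull the red knob on the power box right out to switch the lamp on, and let it spring back. By its light, wipe every loose steel tab off the mat into the black catch tray with the scraper block, never touching the sharp tabs with the fingers, and stand the scraper back upright on the middle of its yellow rest. Leave the other things on the bench where they are.

Things in the scene. Friction and masses are not known exactly. Their poses are not given: they have to be found in the camera images.
- stand: Grey steel lamp stand fixed on the bench, a 225 x 150 x 10 mm plate. Origin: on the bench under the centre of the lamp's seat; z up. The clamp lies on its -x side (towards the robot): the screw's axis is at x = -95 mm. A low ring of dark bars (top 18 mm above the bench, inner radius 57 mm) keeps the lamp's base centred so that it can only turn. The stand may be left or right of the platform; the power box is then on the other side.
- screw_grip (a point): Middle of the clamp screw's orange T-bar handle, 60 mm long (its x axis) x 13 mm thick (its y axis) x 24 mm high, about 105 mm above the bench, on the screw's upright axis. Pinch it across its thickness from above and turn it. The handle rises with the screw, 3 mm per radian.
- screw (a joint): Turn of the clamp screw in rad: 0 is fully tight (a hard stop, as at the start), growing as it is turned anticlockwise seen from above (backed off), to 2.3 at most. Every radian raises the steel strap, whose rubber pad presses on the rim of the lamp's base, by 3 mm; the springy pad presses with about 12 N at 0 and lets go at about 0.4 rad, and from 0.6 rad the lamp turns easily. A stiff thread: it stays where it is left and takes about 0.1 N m to turn.
- strap: The clamp's steel strap, 104 x 26 x 12 mm, with a rubber pad at its +x end over the rim of the lamp's base. Origin: on the screw's axis, 22 mm above the bench when tight; it slides straight up and down with the screw and does not turn.
- lamp: Inspection lamp, about 0.7 kg, loose in its seat under the clamp: round grey base 110 mm across and 12 mm thick, upright stem 22 mm across, and a white head. Origin: centre of the base's underside, on the upright axis about which it turns; +x is the way the head shines (yellow lens at that end, red stripe on top there). At the start it shines away from the robot, roughly +x.
- lamp_head (a point): Point in the lamp's head on the lamp's upright axis, 102 mm above the lamp's origin (112 mm above the bench). The head is a box 34 mm wide (lamp's y), 34 mm high centred on this point, reaching from 30 mm behind to 70 mm ahead of the axis; it may be pinched across its width here, from above.
- knob_grip (a point): Centre of the head of the red spring pull knob on the power box (head 28 mm across, 16 mm high, on a 14 mm stem that leaves it 22 mm clear of the sloping panel). Its z axis is the pull direction, outward: up and leaning 0.42 rad towards the box's -x side (towards the robot). It can be pinched from above by its two sides (y).
- knob (a joint): How far the pull knob is drawn out, in m: 0 at rest, 0.016 the end of its travel; the lamp's supply switches on beyond 0.012. A spring (2 N at rest to 7 N fully out) draws it back to 0 when it is let go.
- mat_mid (a point): Middle of the work platform's top, a blue mat 34 mm above the bench. Frame: x away from the robot, y left, z up, turned with the platform. The platform is fixed, 180 (x) x 250 (y) mm; three sides (+x, +y, -y) have 6 mm thick lips standing 8 mm above the mat with their inner faces at x = 84, y = 119 and y = -119 mm; the near side (edge at x = -90 mm) is open.
- tray_mid (a point): Middle of the floor (5 mm above the bench) of the black catch tray that stands against the platform's open near edge, same axes as the mat: 115 (x) x 250 (y) mm outside, walls 4 mm thick and 28 mm high, that is 6 mm lower than the mat.
- rest: Yellow plate, fixed, 90 (x) x 130 (y) x 4 mm, on the robot's side of the power box: the scraper's place. Origin: centre of its underside, on the bench.
- scraper: Scraper block, 110 g: rubber foot 44 (x) x 90 (y) x 12 mm with a wooden grip above it, 20 (x) x 64 (y) mm, its top 46 mm above the foot's underside. Origin: centre of the underside; z up. Pinch the grip across its 20 mm thickness (x) from above; it wipes along its x. It stands on the rest at the start.
- tab0: One of up to six snapped-off sharp steel case tabs on the mat, a flat bright plate about 20 x 16 mm and 6 mm thick, 12 g. Origin: centre of its underside. Absent in some starts.
- tab1: One of up to six snapped-off sharp steel case tabs on the mat, a flat bright plate about 20 x 16 mm and 6 mm thick, 12 g. Origin: centre of its underside. Absent in some starts.
- tab2: One of up to six snapped-off sharp steel case tabs on the mat, a flat bright plate about 20 x 16 mm and 6 mm thick, 12 g. Origin: centre of its underside. Absent in some starts.
- tab3: One of up to six snapped-off sharp steel case tabs on the mat, a flat bright plate about 20 x 16 mm and 6 mm thick, 12 g. Origin: centre of its underside. Absent in some starts.
- tab4: One of up to six snapped-off sharp steel case tabs on the mat, a flat bright plate about 20 x 16 mm and 6 mm thick, 12 g. Origin: centre of its underside. Absent in some starts.
- tab5: One of up to six snapped-off sharp steel case tabs on the mat, a flat bright plate about 20 x 16 mm and 6 mm thick, 12 g. Origin: centre of its underside. Absent in some starts.
- drive: Hard drive, 100 x 70 x 20 mm; a loose bystander, to be left alone. Origin: under its middle, its length along x.
- mouse: Black computer mouse, 100 x 58 x 30 mm; a loose bystander, to be left alone. Origin: under its middle, its length along x.
- phonebox: White phone box, 150 x 76 x 45 mm; a loose bystander, to be left alone. Origin: under its middle, its length along x.
- driver: Screwdriver lying down; a loose bystander, to be left alone. Origin: under its middle, its length along x.
- adapter: Black power adapter, 110 x 50 x 30 mm; a loose bystander, to be left alone. Origin: under its middle, its length along x.
- pot: Blue cup, 72 mm across, 95 mm high; a loose bystander, to be left alone. Origin: under its middle.

How it is judged:
By the outcome, as a careful person would: the job done as asked, in the order asked, and still so for the second after the job is handed in, with the robot touching nothing.
Of tab0, tab1, tab2, tab3, tab4, tab5 only 4 to 6 are there at a start; the rules pass over those that are not, and their reading is None.
At some moment in a run one of scraper may be knocked a few centimetres aside while the robot is not near it.
Once in a run the grip may slacken for a moment while it holds something.
It also fails if it takes over 200 s, if anything falls off the work surface, if the arm or the gripper's body presses on something with over 40 N, if the wrist force passes 120 N, or if a joint passes its speed limit or range.

## Working session

There is one attempt and no reset: what is moved stays moved. The work goes in short steps, Python scripts to look and compute and a tool call to move; the robot and the scene stay as the last step left them, time stands still between calls to the robot, and variables do not carry over. Pictures are saved under pics/ and viewed, at most 14 in all, crops included, and the job is handed in when it is done.

Besides the shell and the picture viewer there is one more tool, called after "Emit:" as name(argument=value, ...), one argument or row to a line, values as JSON. play_rows: Moves the arm, as the interface text tells. Its arguments: {"type":"object","properties":{"deltas":{"type":"array","items":{"type":"array","items":{"type":"number","minimum":-1,"maximum":1}}},"gripper":{"type":"number"}},"required":["deltas"]}

```bash
mkdir -p pics; cat > h.py <<'E'
from plant import *
import numpy as np, cv2
def snap(n):
    p,d=snapshot(n); return p,d
def px2pts(n,uv,d=None,z=None):
    c=camera_model(n); uv=np.atleast_2d(np.array(uv,float))
    K=np.array([[c['fx'],0,c['cx']],[0,c['fy'],c['cy']],[0,0,1]])
    s=cv2.undistortPoints(uv.reshape(-1,1,2),K,np.array([c['k1'],0,0,0,0.])).reshape(-1,2)
    T=np.linalg.inv(np.array(c['world_to_cam'])); r=np.c_[s,np.ones(len(s))]@T[:3,:3].T; o=T[:3,3]
    if z is not None: t=(z-o[2])/r[:,2]
    else: t=np.array([d[int(round(v)),int(round(u))] for u,v in uv])
    return o+r*t[:,None]
def cloud(n,d):
    v,u=np.mgrid[0:400,0:640]; uv=np.c_[u.ravel(),v.ravel()]
    return px2pts(n,uv,d).reshape(400,640,3)
E
python3 - <<'E'
from h import *
for n in ("scene","top"):
    p,d=snap(n); cv2.imwrite(f"pics/{n}0.png",p); np.save(f"{n}0.npy",d)
    c=camera_model(n); print(n,{k:np.round(v,3).tolist() for k,v in c.items()})
print(get_obs())
E
```

```text
scene {'fx': 444.243, 'fy': 444.243, 'cx': 318.077, 'cy': 199.621, 'k1': -0.044, 'world_to_cam': [[0.706, 0.708, -0.019, -0.398], [0.433, -0.454, -0.778, -0.168], [-0.56, 0.541, -0.627, 1.652], [0.0, 0.0, 0.0, 1.0]]}
top {'fx': 408.071, 'fy': 408.071, 'cx': 316.578, 'cy': 199.32, 'k1': -0.048, 'world_to_cam': [[-0.006, -1.0, 0.006, -0.021], [-0.993, 0.006, -0.122, 0.574], [0.122, -0.006, -0.993, 1.128], [0.0, 0.0, 0.0, 1.0]]}
{'clock': 0.1, 'joint_pos': array([-5.18473220e+01,  2.05895530e+01,  6.39059341e-01, -1.60222473e-02,
       -7.01352695e+01, -1.65069886e+01]), 'qvel': array([ 0.07768268, -0.00118599,  0.0451739 ,  0.04930219,  0.06814931,
        0.04087563]), 'tau': array([-2.69089411e-03, -5.84163451e+01,  2.93751258e+01,  7.01545089e+00,
        1.02048274e-02, -4.81422228e-05]), 'tool_pos': array([ 0.2488081 , -0.62704074,  0.24469694]), 'orientation': array([ 1.79913492e+02, -9.92830120e-03, -1.58359759e+02]), 'force': array([-6.49503860e-02, -4.23051475e-02,  6.33729595e-05]), 'moment': array([0.06667392, 0.00655591, 0.03748572]), 'gripper_force': 0.0, 'opening': 0.08756524282238798}
```

View pics/scene0.png

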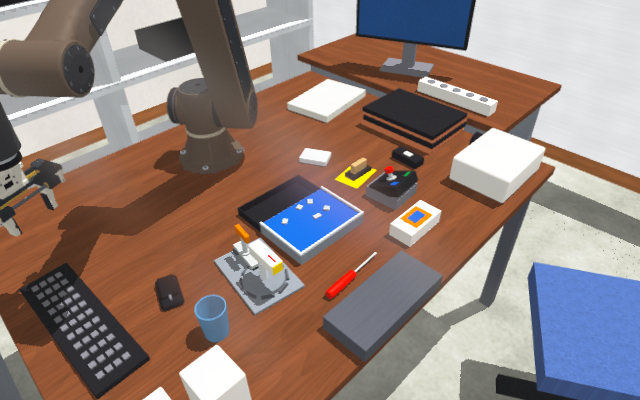

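View pics/top0.png

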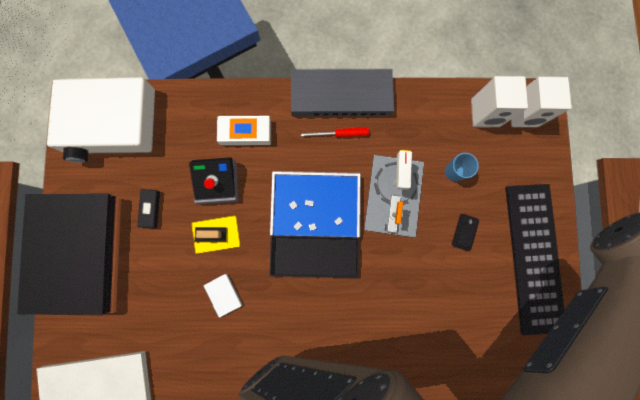

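The scene picture shows the lamp with its stand around (258,265), the mat at (310,220), the rest at (355,175) and the box at (390,190). In the top picture the orange handle is near (398,213) and the lamp head near (404,168). The mat is at (315,205) with 5 tabs, the tray at (315,257), the scraper at (209,235) and the red knob at (210,183).

```bash
cat > m.py <<'E'
from h import *
def hsvmask(p,lo,hi): return cv2.inRange(cv2.cvtColor(p,cv2.COLOR_BGR2HSV),np.array(lo),np.array(hi))>0
def box(m,x0,y0,x1,y1):
    o=np.zeros_like(m); o[y0:y1,x0:x1]=m[y0:y1,x0:x1]; return o
def rect(n,m,z):
    v,u=np.nonzero(m); P=px2pts(n,np.c_[u,v],z=z)[:,:2]
    c,s,a=cv2.minAreaRect((P*1000).astype(np.float32)); return np.round(c,1),np.round(s,1),round(a,1),len(u)
E
python3 - <<'E'
from m import *
p=cv2.imread("pics/top0.png"); d=np.load("top0.npy"); C=cloud("top",d)
blue=box(hsvmask(p,(100,150,100),(125,255,255)),262,160,370,245)
blue=cv2.morphologyEx(blue.astype(np.uint8),cv2.MORPH_CLOSE,np.ones((9,9)))>0
print("mat",rect("top",blue,.034), "z",np.median(C[blue][:,2]))
dark=box(hsvmask(p,(0,0,0),(180,255,50)),262,238,370,282); print("tray",rect("top",dark,.028))
org=box(hsvmask(p,(5,150,120),(20,255,255)),385,190,412,232)&(C[...,2]>.08); print("handle",rect("top",org,.117),np.median(C[org],0),np.percentile(C[org][:,2],[5,95]))
H=C[...,2]
head=np.zeros_like(org); head[140:200,385:425]=((H>.12)&(H<.14))[140:200,385:425]; print("head",rect("top",head,.129),np.median(H[head]))
red=box(hsvmask(p,(0,180,120),(4,255,255))|hsvmask(p,(174,180,120),(180,255,255)),195,165,230,200); print("knob",rect("top",red,.09),np.mean(C[red],0),np.percentile(H[red],[5,50,95]))
stripe=box(hsvmask(p,(0,150,120),(6,255,255)),390,140,420,180)&(H>.11); print("stripe",stripe.sum(),np.mean(C[stripe],0))
yel=box(hsvmask(p,(25,150,120),(35,255,255)),185,205,245,260); print("rest",rect("top",yel,.004))
y2=box(hsvmask(p,(25,150,120),(35,255,255)),395,140,420,165); print("lens", y2.sum(),C[y2].mean(0) if y2.any() else 0)
sc=np.zeros_like(org); sc[220:250,185:235]=((H>.035)&(H<.06))[220:250,185:235]; print("scr",rect("top",sc,.046),np.median(H[sc]))
pl=box((H>.006)&(H<.014),355,145,435,245); print("plate",rect("top",pl,.010))
bt=np.zeros_like(org); bt[160:205,185:240]=True
w=box(~hsvmask(p,(100,60,0),(125,255,255)),276,180,356,232)
n,l,s,cc=cv2.connectedComponentsWithStats(w.astype(np.uint8))
for i in range(1,n):
    if 8<s[i,4]<200: print("tab",cc[i].round(1),s[i,4],px2pts("top",[cc[i]],z=.04).round(4))
for nm,a in (("scr",p[205:260,185:245]),("stand",p[140:245,355:435])):
    cv2.imwrite(f"pics/{nm}.png",cv2.resize(a,None,fx=5,fy=5,interpolation=cv2.INTER_NEAREST))
q=cv2.imread("pics/scene0.png")[140:320,200:420]; cv2.imwrite("pics/sc.png",cv2.resize(q,None,fx=3.5,fy=3.2,interpolation=cv2.INTER_CUBIC))
E
```

```text
mat (array([557.1, -20.5]), array([233.8, 171.5]), 88.4, 4922) z 0.03540414735486663
tray (array([409.4, -17.6]), array([246.4, 109.3]), 89.6, 2504)
handle (array([ 527.5, -241.1]), array([14.9, 57.2]), 82.0, 122) [ 0.5274857  -0.24099846  0.1168224 ] [0.10852276 0.12111408]
head (array([ 642.1, -256.8]), array([ 36. , 102.9]), 86.1, 501) 0.12990535067944875
knob (array([612.1, 269.9]), array([27.7, 24.9]), 89.6, 84) [0.60927561 0.26492453 0.10975486] [0.09112605 0.09747333 0.10438088]
stripe 3 [ 0.66815135 -0.2589531   0.13220736]
rest (array([476.8, 269.9]), array([ 88.5, 127.9]), 9.2, 837)
lens 0 0
scr (array([476.2, 282. ]), array([65. , 16.8]), 89.8, 163) 0.05070273118882507
plate (array([ 591.2, -258.5]), array([227. , 294.9]), 85.6, 1948)
tab [308.9 202.7] 39 [[ 0.5635 -0.0023  0.04  ]]
tab [293.  204.8] 37 [[0.5576 0.0426 0.04  ]]
tab [338.2 220.8] 33 [[ 0.5115 -0.0847  0.04  ]]
tab [297.6 225.6] 36 [[0.4988 0.0296 0.04  ]]
tab [312.1 226.5] 34 [[ 0.4959 -0.0112  0.04  ]]
```

View pics/stand.png

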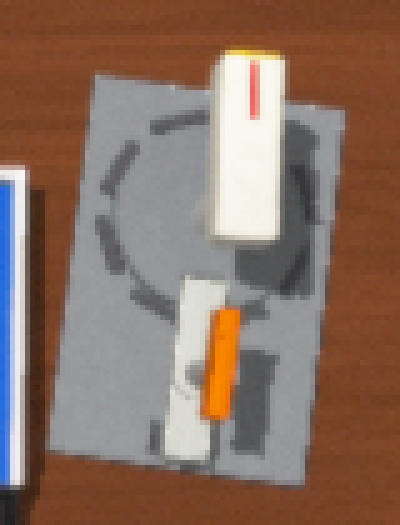

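View pics/sc.png

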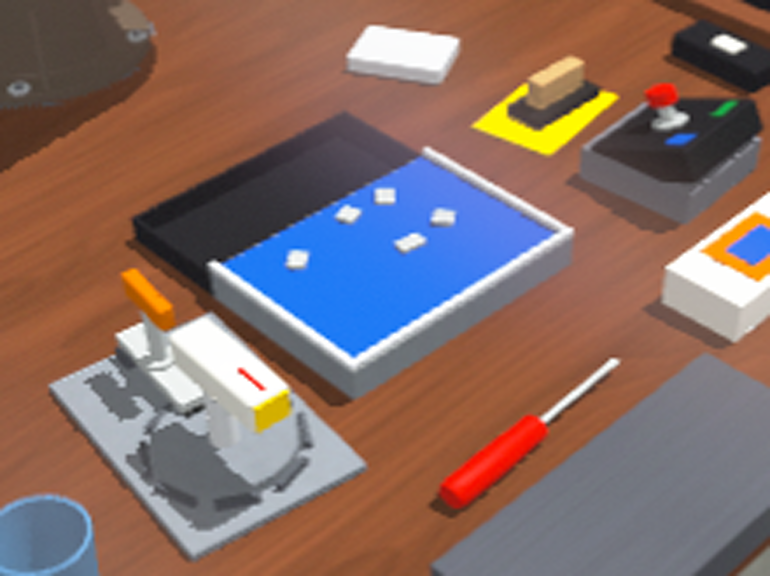

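The overview crops show the handle at the -x side of the lamp, lying about -8° from x, with its centre at (0.5275, -0.241). The lamp axis is near (0.622, -0.255), and I count five tabs. Moving above the screw.

Emit:
play_rows(
  deltas=[
    [0.0348, 0.0482, -0.005, 0, 0, -0.0164],
    [0.0348, 0.0482, -0.005, 0, 0, -0.0164],
    [0.0348, 0.0482, -0.005, 0, 0, -0.0164],
    [0.0348, 0.0482, -0.005, 0, 0, -0.0164],
    [0.0348, 0.0482, -0.005, 0, 0, -0.0164],
    [0.0348, 0.0482, -0.005, 0, 0, -0.0164],
    [0.0348, 0.0482, -0.005, 0, 0, -0.0164],
    [0.0348, 0.0482, -0.005, 0, 0, -0.0164],
    [0.0348, 0.0482, -0.005, 0, 0, -0.0164],
    [0.0348, 0.0482, -0.005, 0, 0, -0.0164],
  ],
  gripper=0,
)

```text
clock: 1.1
tool_pos: [0.528, -0.2399, 0.2053]
orientation: [180.0, -0.0, 172.0]
force: [0.0, -1.3, -0.6]
opening: 0.0437
gripper_force: 0.0
```

Emit:
play_rows(
  deltas=[
    [0, 0, 0, 0, 0, 0],
    [0, 0, 0, 0, 0, 0],
  ],
)

```text
clock: 1.3
tool_pos: [0.5276, -0.2406, 0.2049]
orientation: [180.0, -0.1, 172.3]
force: [0.1, -0.4, 0.4]
opening: 0.0435
gripper_force: 0.0
```

Emit:
play_rows(
  deltas=[
    [0, 0, -0.03, 0, 0, 0],
    [0, 0, -0.04, 0, 0, 0],
    [0, 0, -0.04, 0, 0, 0],
    [0, 0, -0.0125, 0, 0, 0],
    [0, 0, 0, 0, 0, 0],
  ],
)

```text
clock: 1.8
tool_pos: [0.5259, -0.2426, 0.1064]
orientation: [-180.0, -0.2, 172.1]
force: [-0.2, -0.2, 0.2]
opening: 0.044
gripper_force: 0.0
```

Emit:
play_rows(
  deltas=[
    [0, 0, 0, 0, 0, 0],
    [0, 0, 0, 0, 0, 0],
    [0, 0, 0, 0, 0, 0],
    [0, 0, 0, 0, 0, 0],
    [0, 0, 0, 0, 0, 0],
  ],
  gripper=-1,
)

```text
clock: 2.3
tool_pos: [0.5277, -0.2422, 0.1084]
orientation: [-180.0, 0.1, 172.1]
force: [-1.4, -2.6, 3.3]
opening: 0.0131
gripper_force: 30.0
```

Emit:
play_rows(
  deltas=[
    [0, 0, 0.0005, 0, 0, 0.02],
    [0, 0, 0.0005, 0, 0, 0.03],
    [0, 0, 0.0005, 0, 0, 0.04],
    [0, 0, 0.0005, 0, 0, 0.045],
    [0, 0, 0.0005, 0, 0, 0.045],
    [0, 0, 0.0005, 0, 0, 0.045],
    [0, 0, 0.0005, 0, 0, 0.045],
    [0, 0, 0.0005, 0, 0, 0.045],
    [0, 0, 0, 0, 0, 0],
    [0, 0, 0, 0, 0, 0],
  ],
)

```text
clock: 3.3
tool_pos: [0.5276, -0.2417, 0.1112]
orientation: [-180.0, 0.0, -131.4]
force: [-1.1, 1.7, 4.6]
opening: 0.0129
gripper_force: 30.0
```

```bash
python3 -c "
from h import *
o=get_obs(); print(o['joint_pos'],o['moment'],o['force'],o['orientation'],o['opening'])"
```

```text
[-5.31114480e+00  1.86823259e+01 -2.13871591e+01  5.80683638e-03
 -4.99000465e+01 -3.60840713e+01] [0.74831555 0.5338262  0.04651841] [-1.12037326  1.67004743  4.63580889] [-1.79972760e+02  1.43537516e-02 -1.31391474e+02] 0.012948429058916924
```

Emit:
play_rows(
  deltas=[
    [0, 0, 0, 0, 0, 0],
    [0, 0, 0, 0, 0, 0],
    [0, 0, 0, 0, 0, 0],
  ],
  gripper=-0.15,
)

```text
clock: 3.6
tool_pos: [0.5272, -0.2418, 0.1104]
orientation: [180.0, -0.0, -131.3]
force: [-0.2, -0.2, -0.7]
opening: 0.0311
gripper_force: 0.0
```

Emit:
play_rows(
  deltas=[
    [0, 0, 0.03, 0, 0, 0],
    [0, 0, 0.04, 0, 0, 0],
    [0, 0, 0.03, 0, 0, 0],
    [0.0195, -0.003, 0, 0, 0, -0.042],
    [0.0195, -0.003, 0, 0, 0, -0.042],
    [0.0195, -0.003, 0, 0, 0, -0.042],
    [0.0195, -0.003, 0, 0, 0, -0.042],
    [0.0195, -0.003, 0, 0, 0, -0.042],
    [0.0195, -0.003, 0, 0, 0, -0.042],
    [0, 0, 0, 0, 0, -0.042],
  ],
  gripper=0.3,
)

```text
clock: 4.6
tool_pos: [0.6223, -0.2564, 0.1897]
orientation: [-180.0, -0.0, 175.5]
force: [-0.7, 0.7, -0.6]
opening: 0.0569
gripper_force: 0.0
```

Emit:
play_rows(
  deltas=[
    [0, 0, 0, 0, 0, 0],
    [0, 0, 0, 0, 0, 0],
  ],
)

```text
clock: 4.8
tool_pos: [0.6207, -0.2562, 0.1904]
orientation: [180.0, -0.0, 176.1]
force: [-0.8, 0.5, 0.2]
opening: 0.0569
gripper_force: 0.0
```

```bash
python3 - <<'E'
from m import *
o=get_obs(); print(o['tool_pos'],o['orientation'],o['opening'])
p,d=snap("top"); cv2.imwrite("pics/t1.png",p); C=cloud("top",d)
org=box(hsvmask(p,(5,150,120),(20,255,255)),375,180,422,242)&(C[...,2]>.08); print("handle",rect("top",org,.12))
p,d=snap("scene");cv2.imwrite("pics/s1.png",p)
cv2.imwrite("pics/s1c.png",cv2.resize(p[180:320,180:340],None,fx=4,fy=4,interpolation=cv2.INTER_CUBIC))
E
```

```text
[ 0.6206841  -0.25617183  0.19039509] [ 1.79994682e+02 -3.68400898e-02  1.76096841e+02] 0.05687225543100932
handle (array([ 527.2, -241.2]), array([58.1, 14.7]), 49.8, 123)
```

View pics/s1c.png

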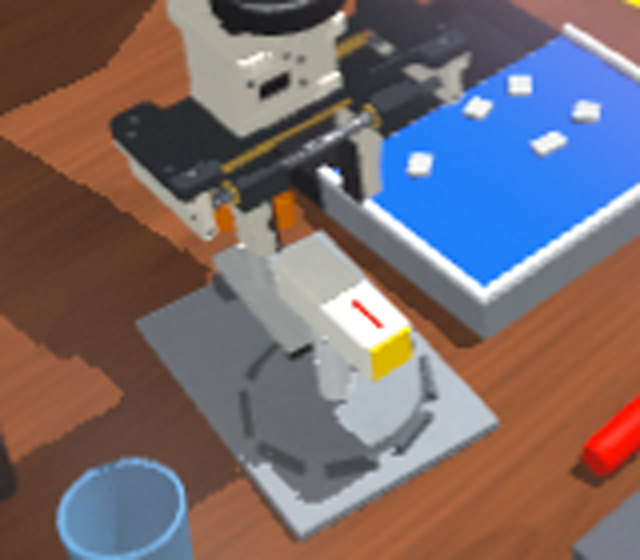

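The crop shows the gripper above the lamp head, straddling it, and the handle turned to about 50°, roughly 1.0 rad off tight. Lowering and gripping the head.

Emit:
play_rows(
  deltas=[
    [0, 0, -0.03, 0, 0, 0],
    [0, 0, -0.04, 0, 0, 0],
    [0, 0, -0.0275, 0, 0, 0],
    [0, 0, 0, 0, 0, 0],
    [0, 0, 0, 0, 0, 0],
  ],
)

```text
clock: 5.4
tool_pos: [0.6211, -0.2564, 0.1134]
orientation: [-180.0, -0.0, 176.0]
force: [0.3, 0.4, 0.5]
opening: 0.0571
gripper_force: 0.0
```

Emit:
play_rows(
  deltas=[
    [0, 0, 0, 0, 0, 0],
    [0, 0, 0, 0, 0, 0],
    [0, 0, 0, 0, 0, 0],
    [0, 0, 0, 0, 0, 0],
    [0, 0, 0, 0, 0, 0],
  ],
  gripper=-1,
)

```text
clock: 5.9
tool_pos: [0.6214, -0.2563, 0.1137]
orientation: [-180.0, 0.1, 175.9]
force: [-0.8, 1.2, 5.6]
opening: 0.0338
gripper_force: 30.0
```

Emit:
play_rows(
  deltas=[
    [0, 0, 0, 0, 0, 0.02],
    [0, 0, 0, 0, 0, 0.044],
    [0, 0, 0, 0, 0, 0.044],
    [0, 0, 0, 0, 0, 0.044],
    [0, 0, 0, 0, 0, 0.044],
    [0, 0, 0, 0, 0, 0.044],
    [0, 0, 0, 0, 0, 0.044],
    [0, 0, 0, 0, 0, 0.044],
    [0, 0, 0, 0, 0, 0.044],
    [0, 0, 0, 0, 0, 0.044],
  ],
)

```text
clock: 6.9
tool_pos: [0.6216, -0.256, 0.1137]
orientation: [-179.9, 0.0, -108.9]
force: [-0.1, 2.0, 6.1]
opening: 0.0339
gripper_force: 30.0
```

Emit:
play_rows(
  deltas=[
    [0, 0, 0, 0, 0, 0.044],
    [0, 0, 0, 0, 0, 0.044],
    [0, 0, 0, 0, 0, 0.044],
    [0, 0, 0, 0, 0, 0.036],
    [0, 0, 0, 0, 0, 0.02],
    [0, 0, 0, 0, 0, 0],
    [0, 0, 0, 0, 0, 0],
  ],
)

```text
clock: 7.6
tool_pos: [0.6214, -0.2562, 0.1137]
orientation: [-179.9, -0.0, -75.3]
force: [-0.1, 1.2, 5.1]
opening: 0.0335
gripper_force: 30.0
```

Emit:
play_rows(
  deltas=[
    [0, 0, 0, 0, 0, 0],
    [0, 0, 0, 0, 0, 0],
    [0, 0, 0, 0, 0, 0],
  ],
  gripper=0.2,
)

```text
clock: 7.9
tool_pos: [0.6208, -0.2562, 0.1125]
orientation: [180.0, 0.0, -75.4]
force: [-0.1, 0.1, -0.6]
opening: 0.0507
gripper_force: 0.0
```

Emit:
play_rows(
  deltas=[
    [0, 0, 0.03, 0, 0, 0],
    [0, 0, 0.04, 0, 0, 0],
    [0, 0, 0.03, 0, 0, 0],
    [-0.0195, 0.003, 0, 0, 0, -0.044],
    [-0.0195, 0.003, 0, 0, 0, -0.044],
    [-0.0195, 0.003, 0, 0, 0, -0.044],
    [-0.0195, 0.003, 0, 0, 0, -0.044],
    [-0.0195, 0.003, 0, 0, 0, -0.044],
    [-0.0195, 0.003, 0, 0, 0, -0.044],
    [0, 0, 0, 0, 0, -0.044],
  ],
  gripper=-0.15,
)

```text
clock: 8.9
tool_pos: [0.5256, -0.2415, 0.1929]
orientation: [180.0, 0.0, -131.2]
force: [-0.2, -0.4, 0.5]
opening: 0.0375
gripper_force: 0.0
```

Emit:
play_rows(
  deltas=[
    [0, 0, 0, 0, 0, 0],
    [0, 0, 0, 0, 0, 0],
  ],
)

```text
clock: 9.1
tool_pos: [0.5275, -0.2419, 0.1928]
orientation: [-180.0, 0.0, -130.6]
force: [-0.0, 0.3, -0.7]
opening: 0.0374
gripper_force: 0.0
```

```bash
python3 - <<'E'
from m import *
p,d=snap("top"); cv2.imwrite("pics/t2.png",p); C=cloud("top",d); H=C[...,2]
head=np.zeros_like(H,bool); w=(H>.12)&(H<.14); head[150:215,365:420]=w[150:215,365:420]; print("head",rect("top",head,.129))
E
python3 -c "
import cv2;p=cv2.imread('pics/t2.png');cv2.imwrite('pics/t2c.png',cv2.resize(p[140:250,340:440],None,fx=5,fy=5,interpolation=2))"
```

```text
Traceback (most recent call last):
  File "m.py", line 6, in rect
    v,u=np.nonzero(m); P=px2pts(n,np.c_[u,v],z=z)[:,:2]
                         ~~~~~~^^^^^^^^^^^^^^^^^^
  File "h.py", line 8, in px2pts
    s=cv2.undistortPoints(uv.reshape(-1,1,2),K,np.array([c['k1'],0,0,0,0.])).reshape(-1,2)
      ~~~~~~~~~~~~~~~~~~~^^^^^^^^^^^^^^^^^^^^^^^^^^^^^^^^^^^^^^^^^^^^^^^^^^^
cv2.error: OpenCV(4.12.0) /io/opencv/modules/calib3d/src/undistort.dispatch.cpp:347: error: (-215:Assertion failed) CV_IS_MAT(_src) && CV_IS_MAT(_dst) && (_src->rows == 1 || _src->cols == 1) && (_dst->rows == 1 || _dst->cols == 1) && _src->cols + _src->rows - 1 == _dst->rows + _dst->cols - 1 && (CV_MAT_TYPE(_src->type) == CV_32FC2 || CV_MAT_TYPE(_src->type) == CV_64FC2) && (CV_MAT_TYPE(_dst->type) == CV_32FC2 || CV_MAT_TYPE(_dst->type) == CV_64FC2) in function 'cvUndistortPointsInternal'
```

View pics/t2c.png

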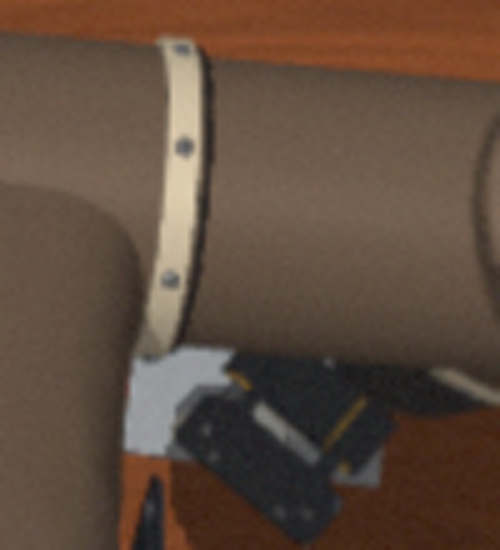

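The arm hides the lamp in this view, so I'm stepping aside to check the aim before tightening.

Emit:
play_rows(
  deltas=[
    [-0.02, -0.05, 0.01, 0, 0, 0],
    [-0.03, -0.05, 0.01, 0, 0, 0],
    [-0.03, -0.05, 0.01, 0, 0, 0],
    [-0.03, -0.05, 0.01, 0, 0, 0],
    [-0.03, -0.05, 0.01, 0, 0, 0],
    [-0.03, -0.05, 0.01, 0, 0, 0],
    [0, 0, 0, 0, 0, 0],
  ],
)

```text
clock: 9.85
tool_pos: [0.389, -0.4861, 0.2413]
orientation: [-179.9, -0.1, -130.9]
force: [0.3, 0.6, -1.1]
opening: 0.0369
gripper_force: 0.0
```

```bash
python3 - <<'E'
from m import *
p,d=snap("top"); cv2.imwrite("pics/t3.png",p); C=cloud("top",d); H=C[...,2]
cv2.imwrite('pics/t3c.png',cv2.resize(p[140:250,340:440],None,fx=5,fy=5,interpolation=2))
head=np.zeros_like(H,bool); w=(H>.12)&(H<.14); head[150:205,355:425]=w[150:205,355:425]; print("head",rect("top",head,.129))
v,u=np.nonzero(head); P=px2pts("top",np.c_[u,v],z=.129)[:,:2]; c=P.mean(0); a=np.linalg.svd(P-c)[2][0]; a*=np.sign(a[1]); ax=c-a*.02
b=np.array([.560,-.0205])-ax; print(c,np.degrees(np.arctan2(a[1],a[0])),"axis",ax,"want",np.degrees(np.arctan2(b[1],b[0])))
org=box(hsvmask(p,(5,150,120),(20,255,255)),375,180,422,242)&(H>.08); print("handle",rect("top",org,.12))
E
```

```text
head (array([ 611. , -239.7]), array([ 76.8, 105. ]), 37.4, 498)
[ 0.6161483  -0.23597402] 105.49478690903395 axis [ 0.62149131 -0.25524712] want 104.67866023091622
handle (array([ 527.8, -240.6]), array([59.6, 15.3]), 46.8, 125)
```

View pics/t3c.png

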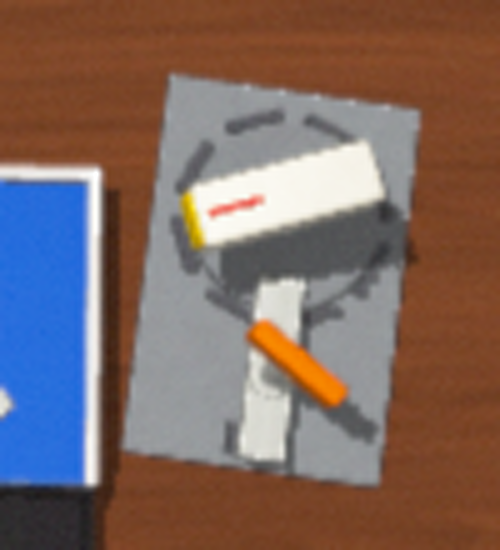

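The lens points left toward the mat, with the head at 105° against 104.7° wanted. Going back to tighten.

Emit:
play_rows(
  deltas=[
    [0.03, 0.05, -0.01, 0, 0, 0],
    [0.03, 0.05, -0.01, 0, 0, 0],
    [0.03, 0.05, -0.01, 0, 0, 0],
    [0.03, 0.05, -0.01, 0, 0, 0],
    [0.03, 0.05, -0.01, 0, 0, 0],
    [0.02, 0.05, -0.01, 0, 0, 0],
    [0, 0, 0, 0, 0, 0],
    [0, 0, 0, 0, 0, 0],
  ],
)

```text
clock: 10.7
tool_pos: [0.528, -0.2398, 0.1923]
orientation: [180.0, -0.0, -130.5]
force: [-0.5, 0.2, 0.5]
opening: 0.0374
gripper_force: 0.0
```

Emit:
play_rows(
  deltas=[
    [0, 0, -0.03, 0, 0, 0],
    [0, 0, -0.04, 0, 0, 0],
    [0, 0, -0.032, 0, 0, 0],
    [0, 0, 0, 0, 0, 0],
    [0, 0, 0, 0, 0, 0],
  ],
)

```text
clock: 11.2
tool_pos: [0.5273, -0.2425, 0.1116]
orientation: [180.0, -0.0, -130.8]
force: [0.2, -0.6, 0.3]
opening: 0.0371
gripper_force: 0.0
```

Emit:
play_rows(
  deltas=[
    [0, 0, 0, 0, 0, 0],
    [0, 0, 0, 0, 0, 0],
    [0, 0, 0, 0, 0, 0],
    [0, 0, 0, 0, 0, 0],
    [0, 0, 0, 0, 0, 0],
  ],
  gripper=-1,
)

```text
clock: 11.7
tool_pos: [0.5276, -0.2418, 0.112]
orientation: [-180.0, 0.0, -130.8]
force: [-1.8, 2.4, 5.9]
opening: 0.013
gripper_force: 30.0
```

Emit:
play_rows(
  deltas=[
    [0, 0, -0.0005, 0, 0, -0.02],
    [0, 0, -0.0005, 0, 0, -0.03],
    [0, 0, -0.0005, 0, 0, -0.04],
    [0, 0, -0.0005, 0, 0, -0.045],
    [0, 0, -0.0005, 0, 0, -0.045],
    [0, 0, -0.0005, 0, 0, -0.045],
    [0, 0, -0.0005, 0, 0, -0.045],
    [0, 0, -0.0005, 0, 0, -0.035],
    [0, 0, 0, 0, 0, 0],
  ],
)

```text
clock: 12.6
tool_pos: [0.5277, -0.2422, 0.1091]
orientation: [-180.0, 0.1, 174.1]
force: [-3.1, 0.1, 7.9]
opening: 0.0128
gripper_force: 30.0
```

```bash
python3 -c "
from h import *
o=get_obs(); print(o['joint_pos'],o['moment'],o['force'],o['orientation'],o['opening'])"
```

```text
[-5.33453127e+00  1.88275894e+01 -2.15308005e+01  6.50460058e-02
 -4.95776501e+01 -9.06082205e+01] [-0.18954431  0.73037139 -0.09548645] [-3.07604367  0.10366969  7.89807495] [-1.79951116e+02  6.44642348e-02  1.74099425e+02] 0.012782059018196096
```

Next, small steps into the stop.

Emit:
play_rows(
  deltas=[
    [0, 0, 0, 0, 0, -0.01],
    [0, 0, 0, 0, 0, -0.01],
    [0, 0, 0, 0, 0, -0.005],
    [0, 0, 0, 0, 0, 0],
  ],
)

```text
clock: 13.0
tool_pos: [0.5278, -0.2422, 0.109]
orientation: [-179.9, 0.1, 169.8]
force: [-1.9, -1.4, 7.3]
opening: 0.0127
gripper_force: 30.4
```

```bash
python3 -c "
from h import *
o=get_obs(); print(o['moment'],o['force'],o['orientation'],o['opening'])"
```

```text
[-0.28656249  0.76791679  0.46950283] [-1.89678267 -1.36130088  7.34018158] [-1.79944358e+02  5.89524685e-02  1.69848750e+02] 0.012713051003417013
```

Emit:
play_rows(
  deltas=[
    [0, 0, 0, 0, 0, 0],
    [0, 0, 0, 0, 0, 0],
    [0, 0, 0, 0, 0, 0],
  ],
  gripper=-0.15,
)

```text
clock: 13.3
tool_pos: [0.5273, -0.2417, 0.1078]
orientation: [180.0, -0.0, 169.8]
force: [-0.1, 0.3, 0.6]
opening: 0.0313
gripper_force: 0.0
```

Emit:
play_rows(
  deltas=[
    [0, 0, 0.03, 0, 0, 0],
    [0, 0, 0.04, 0, 0, 0],
    [0, 0, 0.04, 0, 0, 0],
    [0, 0, 0.04, 0, 0, 0],
    [-0.03, 0.05, 0, 0, 0, 0],
    [-0.03, 0.05, 0, 0, 0, 0],
    [-0.01, 0.06, 0, 0, 0, 0],
    [0, 0.06, 0, 0, 0, 0],
    [0, 0.06, 0, 0, 0, 0],
    [0, 0, 0, 0, 0, 0],
  ],
)

```text
clock: 14.3
tool_pos: [0.4715, -0.0133, 0.2283]
orientation: [179.9, 0.1, 170.1]
force: [-0.5, -0.4, 0.1]
opening: 0.037
gripper_force: 0.0
```

```bash
python3 - <<'E'
from m import *
p=cv2.imread("pics/top0.png"); d=np.load("top0.npy"); C=cloud("top",d); H=C[...,2]
rm=lambda q:hsvmask(q,(0,180,100),(4,255,255))|hsvmask(q,(174,180,100),(180,255,255))
red=box(rm(p),195,165,230,200)
def blob(m):
    n,l,s,c=cv2.connectedComponentsWithStats(m.astype(np.uint8)); i=1+np.argmax(s[1:,4]); print(s[i],c[i]); return l==i
r=blob(red); q=C[r]; print("red top cloud",np.median(q,0),np.percentile(q[:,2],[10,50,90]))
p2=cv2.imread("pics/scene0.png"); r2=blob(box(rm(p2),375,160,405,190)); d2=np.load("scene0.npy"); C2=cloud("scene",d2); print("scene cloud",np.median(C2[r2],0),np.percentile(C2[r2][:,2],[10,50,90]))
# rays
def ray(n,m):
    v,u=np.nonzero(m); uv=[[u.mean(),v.mean()]]; a=px2pts(n,uv,z=0)[0]; b=px2pts(n,uv,z=.2)[0]; return a,(b-a)/np.linalg.norm(b-a)
a,da=ray("top",r); b,db=ray("scene",r2)
t=np.linalg.lstsq(np.c_[da,-db],b-a,rcond=None)[0]; print("tri",a+da*t[0],b+db*t[1])
# box body: H above .02 in region
w=np.zeros_like(r); w[150:212,182:245]=((H>.02)&(H<.09))[150:212,182:245]; print("box",rect("top",w,.05))
cv2.imwrite("pics/bx.png",cv2.resize(p[150:260,180:250],None,fx=5,fy=5,interpolation=2))
p,d=snap("top"); C=cloud("top",d); cv2.imwrite("pics/t4.png",p)
org=box(hsvmask(p,(5,150,120),(20,255,255)),375,180,422,242)&(C[...,2]>.08); print("handle",rect("top",org,.117))
E
```

```text
[204 179  11  10  87] [208.73563218 183.44827586]
red top cloud [0.61138364 0.26858266 0.09739146] [0.09240234 0.09739146 0.10342243]
[385 166   9   7  51] [388.82352941 169.21568627]
scene cloud [0.61528978 0.26348717 0.09496492] [0.0886355  0.09496492 0.0997242 ]
tri [0.61220801 0.27044707 0.09031085] [0.61144369 0.26963044 0.08997219]
box (array([628.4, 269.9]), array([127.5, 131.2]), 4.3, 1834)
handle (array([ 506.4, -228.1]), array([76.5, 97.8]), 89.5, 124)
```

View pics/bx.png

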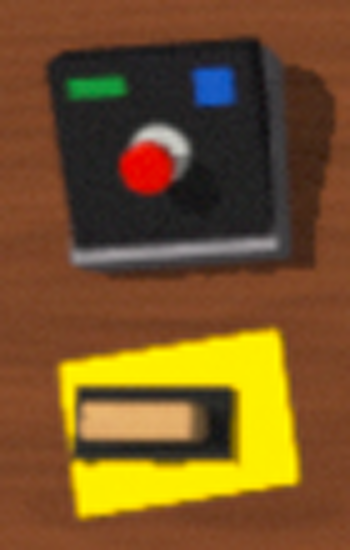

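The crop shows the box yawed about +4°, with the red knob at about (0.612, 0.269, 0.090), and the rest yawed about +9°. Going to the knob.

Emit:
play_rows(
  deltas=[
    [0.025, 0.0504, 0, 0, 0, 0.011],
    [0.025, 0.0504, 0, 0, 0, 0.011],
    [0.025, 0.0504, 0, 0, 0, 0.011],
    [0.025, 0.0504, 0, 0, 0, 0.011],
    [0.025, 0.0504, 0, 0, 0, 0.011],
    [0.025, 0.0504, 0, 0, 0, 0.011],
    [0.025, 0.0504, 0, 0, 0, 0.011],
    [0, 0, -0.03, 0, 0, 0],
    [0, 0, 0, 0, 0, 0],
    [0, 0, 0, 0, 0, 0],
  ],
  gripper=0.2,
)

```text
clock: 15.35
tool_pos: [0.6113, 0.2629, 0.2033]
orientation: [-179.9, -0.1, -176.4]
force: [0.5, -0.3, 0.0]
opening: 0.0524
gripper_force: 0.0
```

Emit:
play_rows(
  deltas=[
    [0, 0.004, -0.03, 0, 0, 0],
    [0, 0, -0.04, 0, 0, 0],
    [0, 0, -0.04, 0, 0, 0],
    [0, 0, -0.03, 0, 0, 0],
    [0, 0, 0, 0, 0, 0],
    [0, 0, 0, 0, 0, 0],
  ],
)

```text
clock: 15.95
tool_pos: [0.6122, 0.267, 0.0936]
orientation: [180.0, 0.1, -176.4]
force: [1.1, -0.5, 0.0]
opening: 0.0523
gripper_force: 0.0
```

Emit:
play_rows(
  deltas=[
    [0, 0, 0, 0, 0, 0],
    [0, 0, 0, 0, 0, 0],
    [0, 0, 0, 0, 0, 0],
    [0, 0, 0, 0, 0, 0],
    [0, 0, 0, 0, 0, 0],
  ],
  gripper=-1,
)

```text
clock: 16.45
tool_pos: [0.6117, 0.2688, 0.0931]
orientation: [179.9, 0.1, -176.3]
force: [-3.1, 3.8, 4.4]
opening: 0.0268
gripper_force: 30.0
```

Emit:
play_rows(
  deltas=[
    [-0.001, 0, 0.002, 0, 0, 0],
    [-0.001, 0, 0.003, 0, 0, 0],
    [-0.001, 0, 0.003, 0, 0, 0],
    [-0.002, 0, 0.003, 0, 0, 0],
    [-0.001, 0, 0.003, 0, 0, 0],
    [-0.002, -0.001, 0.003, 0, 0, 0],
    [0, 0, 0, 0, 0, 0],
    [0, 0, 0, 0, 0, 0],
  ],
)

```text
clock: 17.25
tool_pos: [0.6061, 0.2684, 0.1055]
orientation: [179.9, 0.1, -176.3]
force: [5.3, 5.9, -5.0]
opening: 0.0273
gripper_force: 30.0
```

```bash
python3 - <<'E'
from m import *
o=get_obs(); print(o['moment'],o['force'],o['tool_pos'],o['opening'])
p,d=snap("scene"); cv2.imwrite("pics/s2.png",p)
a=p[130:320,200:420]; cv2.imwrite("pics/s2c.png",cv2.resize(a,None,fx=3.5,fy=3.1,interpolation=2))
E
```

```text
[ 2.44328914 -1.62158861 -0.01254323] [ 5.33370171  5.87899968 -5.00513076] [0.60607327 0.26838941 0.1055152 ] 0.027266402934544572
```

View pics/s2c.png

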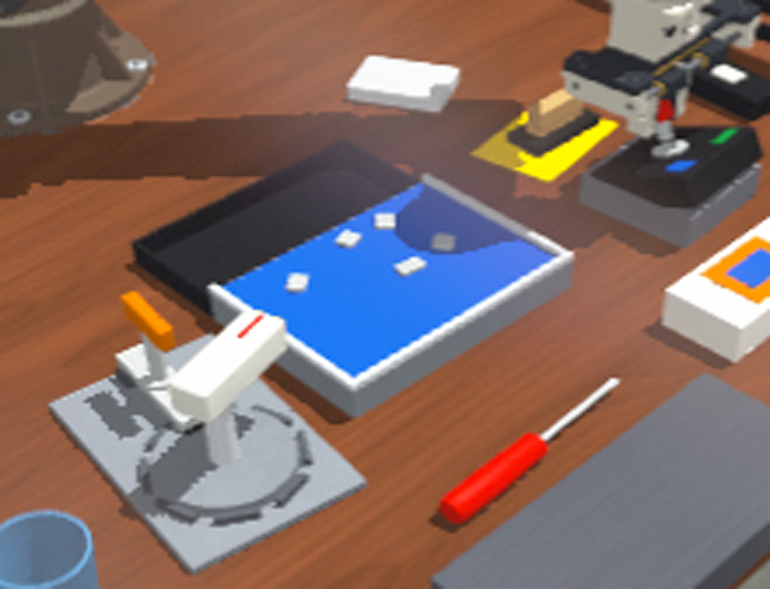

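Emit:
play_rows(
  deltas=[
    [-0.001, 0, 0.002, 0, 0, 0],
    [-0.001, 0, 0.002, 0, 0, 0],
    [0, 0, 0.001, 0, 0, 0],
    [0, 0, 0, 0, 0, 0],
    [0, 0, 0, 0, 0, 0],
  ],
)

```text
clock: 17.8
tool_pos: [0.6049, 0.2683, 0.1079]
orientation: [179.9, 0.1, -176.4]
force: [11.0, 7.2, -16.7]
opening: 0.0271
gripper_force: 30.0
```

```bash
python3 - <<'E'
from m import *
o=get_obs(); print(o['moment'],o['force'],o['tool_pos'],o['opening'])
p,d=snap("scene"); cv2.imwrite("pics/s3.png",p)
q=cv2.imread("pics/s2.png"); print(p[200:260,270:350].mean((0,1)),q[200:260,270:350].mean((0,1)),cv2.imread("pics/scene0.png")[200:260,270:350].mean((0,1)))
E
```

```text
[ 2.51646755 -3.86973349  0.04042314] [ 11.03454038   7.22596964 -16.65579907] [0.60489065 0.26831343 0.10791996] 0.02708070776916483
[178.34916667 123.106875    94.72833333] [178.38208333 123.15        94.76458333] [182.47541667 123.88354167  93.803125  ]
```

Emit:
play_rows(
  deltas=[
    [0, 0, 0, 0, 0, 0],
    [0, 0, 0, 0, 0, 0],
    [0, 0, 0, 0, 0, 0],
    [0, 0, 0, 0, 0, 0],
  ],
  gripper=0.3,
)

```text
clock: 18.25
tool_pos: [0.6032, 0.2664, 0.1097]
orientation: [-180.0, -0.0, -176.4]
force: [-0.1, 0.6, 1.2]
opening: 0.0532
gripper_force: 0.0
```

Emit:
play_rows(
  deltas=[
    [0, 0, 0.04, 0, 0, 0],
    [0, 0, 0.05, 0, 0, 0],
    [0, 0, 0.05, 0, 0, 0],
    [-0.03, -0.04, 0, 0, 0, 0.045],
    [-0.03, -0.05, 0, 0, 0, 0.045],
    [-0.03, -0.05, 0, 0, 0, 0.045],
    [-0.03, -0.05, 0, 0, 0, 0.045],
    [-0.03, -0.05, 0, 0, 0, 0.045],
    [0, -0.04, 0, 0, 0, 0.045],
    [0, 0, 0, 0, 0, 0],
  ],
)

```text
clock: 19.25
tool_pos: [0.4821, 0.0399, 0.2224]
orientation: [-180.0, 0.0, -127.5]
force: [0.6, 0.4, -0.7]
opening: 0.057
gripper_force: 0.0
```

```bash
cat > scr.py <<'E'
from m import *
def scr(n="top",z0=.035,z1=.06,r=(215,255,180,245),top=.050):
    p,d=snap(n); C=cloud(n,d); H=C[...,2]; w=np.zeros_like(H,bool); g=(H>z0)&(H<z1); a,b,c,e=r; w[a:b,c:e]=g[a:b,c:e]
    k,l,s,cc=cv2.connectedComponentsWithStats(w.astype(np.uint8)); i=1+np.argmax(s[1:,4]); return p,C,rect(n,l==i,top)
E
python3 - <<'E'
from scr import *
p,C,r=scr(); print("scr",r); cv2.imwrite("pics/t5.png",p)
tan=box(hsvmask(p,(8,60,120),(20,170,255)),180,215,245,260); print(np.median(C[tan],0))
yel=box(hsvmask(p,(25,150,120),(35,255,255)),185,205,245,260); print("rest",rect("top",yel,.004))
v,u=np.nonzero(box(hsvmask(p,(0,180,100),(4,255,255)),195,165,230,200)); print("knob px",u.mean(),v.mean())
p2,d2=snap("scene"); cv2.imwrite("pics/s4.png",p2)
print(get_obs()['tool_pos'])
a=np.vstack([cv2.resize(p[130:290,170:450],(784,448)),]); cv2.imwrite("pics/t5c.png",a)
E
```

```text
Traceback (most recent call last):
  File "scr.py", line 4, in scr
    k,l,s,cc=cv2.connectedComponentsWithStats(w.astype(np.uint8)); i=1+np.argmax(s[1:,4]); return p,C,rect(n,l==i,top)
                                                                       ~~~~~~~~~^^^^^^^^^
ValueError: attempt to get argmax of an empty sequence
```

Emit:
play_rows(
  deltas=[
    [-0.01, -0.055, 0, 0, 0, 0.02],
    [-0.01, -0.06, 0, 0, 0, 0.02],
    [-0.01, -0.06, 0, 0, 0, 0.02],
    [-0.01, -0.06, 0, 0, 0, 0.02],
    [-0.01, -0.06, 0, 0, 0, 0.02],
    [-0.01, -0.06, 0, 0, 0, 0.02],
    [-0.01, -0.06, 0, 0, 0, 0.02],
    [-0.01, -0.06, 0, 0, 0, 0.02],
    [0, 0, 0, 0, 0, 0],
  ],
)

```text
clock: 20.2
tool_pos: [0.4186, -0.3412, 0.2209]
orientation: [179.9, -0.0, -99.2]
force: [-0.2, 0.5, -0.1]
opening: 0.0567
gripper_force: 0.0
```

```bash
cat > look.py <<'E'
from scr import *
import sys
t=sys.argv[1]
p,d=snap("top"); C=cloud("top",d); cv2.imwrite(f"pics/t{t}.png",p); H=C[...,2]
cv2.imwrite(f"pics/t{t}c.png",cv2.resize(p[130:290,170:450],(784,448),interpolation=2))
p2,d2=snap("scene"); cv2.imwrite(f"pics/s{t}.png",p2)
print(get_obs()['tool_pos'],get_obs()['orientation'])
tan=box(hsvmask(p,(8,60,100),(20,190,255)),180,200,245,270)&(H>.035)&(H<.065); print("scr",rect("top",tan,.050),np.median(C[tan],0))
yel=box(hsvmask(p,(25,150,120),(35,255,255)),185,205,245,260); print("rest",rect("top",yel,.004))
v,u=np.nonzero(box(hsvmask(p,(0,180,100),(4,255,255)),195,165,230,200)); print("knob px",u.mean(),v.mean())
org=box(hsvmask(p,(5,150,120),(20,255,255)),375,180,422,242)&(H>.08)
if org.sum()>20: print("handle",rect("top",org,.117))
blue=box(hsvmask(p,(100,150,60),(125,255,255)),262,160,370,245); print("mat",np.median(p[blue],0))
E
python3 look.py 6
```

```text
[ 0.41920283 -0.33785968  0.2209639 ] [ 1.79936019e+02  1.78677373e-02 -9.92221731e+01]
scr (array([476., 281.]), array([64.7, 16.7]), 89.8, 162) [0.47598503 0.28205517 0.0504883 ]
rest (array([476.9, 270.1]), array([ 88.7, 127.5]), 8.9, 839)
knob px 208.73563218390805 183.44827586206895
mat [223. 114.  44.]
```

View pics/t6c.png

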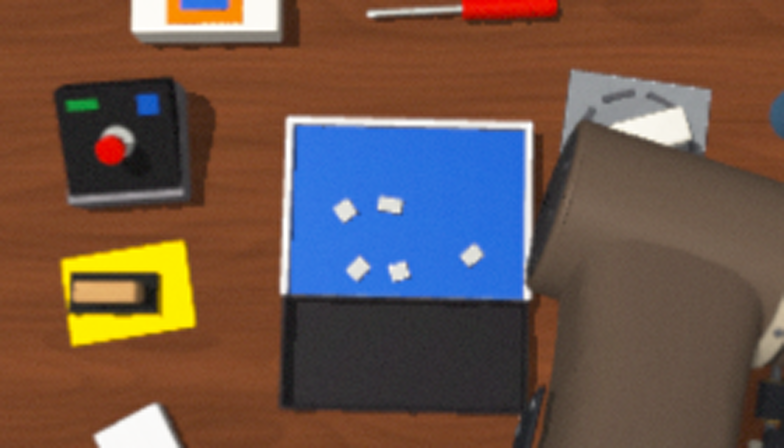

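The knob is back in, the tabs have not moved, and the scraper stands at (0.476, 0.2815). Picking it up.

Emit:
play_rows(
  deltas=[
    [0.0055, 0.0597, 0, 0, 0, 0.0039],
    [0.0055, 0.0597, 0, 0, 0, 0.0039],
    [0.0055, 0.0597, 0, 0, 0, 0.0039],
    [0.0055, 0.0597, 0, 0, 0, 0.0039],
    [0.0055, 0.0597, 0, 0, 0, 0.0039],
    [0.0055, 0.0597, 0, 0, 0, 0.0039],
    [0.0055, 0.0597, 0, 0, 0, 0.0039],
    [0.0055, 0.0597, 0, 0, 0, 0.0039],
    [0.0055, 0.0597, 0, 0, 0, 0.0039],
    [0.0055, 0.0597, 0, 0, 0, 0.0039],
  ],
)

```text
clock: 21.3
tool_pos: [0.4623, 0.1442, 0.2221]
orientation: [-179.9, 0.1, -91.8]
force: [0.3, -0.0, -0.2]
opening: 0.0569
gripper_force: 0.0
```

Emit:
play_rows(
  deltas=[
    [0.0055, 0.0597, 0, 0, 0, 0.0039],
    [0.0055, 0.0597, 0, 0, 0, 0.0039],
    [0.0055, 0.0597, 0, 0, 0, 0.0039],
    [0, 0, 0, 0, 0, 0],
    [0, 0, 0, 0, 0, 0],
  ],
)

```text
clock: 21.8
tool_pos: [0.4751, 0.2861, 0.2211]
orientation: [180.0, -0.0, -89.7]
force: [-0.3, -0.4, -0.1]
opening: 0.057
gripper_force: 0.0
```

Emit:
play_rows(
  deltas=[
    [0, -0.004, -0.04, 0, 0, 0],
    [0, 0, -0.05, 0, 0, 0],
    [0, 0, -0.05, 0, 0, 0],
    [0, 0, -0.05, 0, 0, 0],
    [0, 0, -0.03, 0, 0, 0],
    [0, 0, -0.0075, 0, 0, 0],
    [0, 0, 0, 0, 0, 0],
    [0, 0, 0, 0, 0, 0],
  ],
)

```text
clock: 22.6
tool_pos: [0.4771, 0.2813, 0.0411]
orientation: [-179.9, 0.1, -89.8]
force: [0.3, 0.1, 0.3]
opening: 0.0569
gripper_force: 0.0
```

Emit:
play_rows(
  deltas=[
    [0, 0, 0, 0, 0, 0],
    [0, 0, 0, 0, 0, 0],
    [0, 0, 0, 0, 0, 0],
    [0, 0, 0, 0, 0, 0],
    [0, 0, 0, 0, 0, 0],
  ],
  gripper=-1,
)

```text
clock: 23.1
tool_pos: [0.4766, 0.2806, 0.0398]
orientation: [-180.0, 0.0, -89.8]
force: [-0.2, 0.3, -1.1]
opening: 0.0223
gripper_force: 0.0
```

Emit:
play_rows(
  deltas=[
    [0, 0, 0, 0, 0, 0],
    [0, 0, 0, 0, 0, 0],
    [0, 0, 0, 0, 0, 0],
  ],
)

```text
clock: 23.4
tool_pos: [0.4766, 0.2805, 0.0397]
orientation: [180.0, -0.0, -89.8]
force: [-1.0, -0.3, 3.8]
opening: 0.0197
gripper_force: 30.0
```

Emit:
play_rows(
  deltas=[
    [0, 0, 0.03, 0, 0, 0],
    [0, 0, 0.045, 0, 0, 0],
    [0, 0, 0.05, 0, 0, -0.0078],
    [0.0239, -0.0471, 0, 0, 0, 0],
    [0.0239, -0.0471, 0, 0, 0, 0],
    [0.0239, -0.0471, 0, 0, 0, 0],
    [0.0239, -0.0471, 0, 0, 0, 0],
    [0.0239, -0.0471, 0, 0, 0, 0],
    [0.0239, -0.0471, 0, 0, 0, 0],
    [0.0239, -0.0471, 0, 0, 0, 0],
  ],
)

```text
clock: 24.4
tool_pos: [0.6108, 0.0151, 0.1392]
orientation: [180.0, -0.0, -91.2]
force: [1.2, 0.2, -0.7]
opening: 0.0197
gripper_force: 30.0
```

Emit:
play_rows(
  deltas=[
    [0, 0, -0.03, 0, 0, 0],
    [0, 0, -0.03, 0, 0, 0],
    [0, 0, 0, 0, 0, 0],
    [0, 0, 0, 0, 0, 0],
  ],
)

```text
clock: 24.8
tool_pos: [0.6102, 0.0166, 0.0914]
orientation: [179.9, -0.0, -91.2]
force: [0.4, -0.6, -1.6]
opening: 0.0197
gripper_force: 30.0
```

Emit:
play_rows(
  deltas=[
    [0, 0, -0.02, 0, 0, 0],
    [0, 0, -0.006, 0, 0, 0],
    [0, 0, -0.001, 0, 0, 0],
    [0, 0, 0, 0, 0, 0],
    [0, 0, 0, 0, 0, 0],
  ],
)

```text
clock: 25.3
tool_pos: [0.6109, 0.0171, 0.0709]
orientation: [-179.9, 0.0, -91.2]
force: [-0.1, -0.7, -0.6]
opening: 0.0198
gripper_force: 30.0
```

Emit:
play_rows(
  deltas=[
    [0, 0, -0.001, 0, 0, 0],
    [0, 0, -0.001, 0, 0, 0],
    [0, 0, 0, 0, 0, 0],
    [0, 0, 0, 0, 0, 0],
  ],
)

```text
clock: 25.7
tool_pos: [0.6108, 0.0169, 0.0697]
orientation: [-179.9, 0.0, -91.2]
force: [-3.6, 0.8, 6.6]
opening: 0.0196
gripper_force: 30.0
```

Emit:
play_rows(
  deltas=[
    [-0.012, 0.0003, 0, 0, 0, 0],
    [-0.0188, 0.0004, 0, 0, 0, 0],
    [-0.0188, 0.0004, 0, 0, 0, 0],
    [-0.0188, 0.0004, 0, 0, 0, 0],
    [-0.0188, 0.0004, 0, 0, 0, 0],
    [-0.0188, 0.0004, 0, 0, 0, 0],
    [-0.0188, 0.0004, 0, 0, 0, 0],
    [-0.0188, 0.0004, 0, 0, 0, 0],
  ],
)

```text
clock: 26.5
tool_pos: [0.4968, 0.0199, 0.0697]
orientation: [-179.7, 0.1, -91.2]
force: [3.9, -0.1, 5.3]
opening: 0.0199
gripper_force: 30.0
```

Emit:
play_rows(
  deltas=[
    [-0.015, 0.0004, 0, 0, 0, 0],
    [-0.015, 0.0004, 0, 0, 0, 0],
    [-0.01, 0, 0, 0, 0, 0],
    [0, 0, 0, 0, 0, 0],
    [0, 0, 0, 0, 0, 0],
  ],
)

```text
clock: 27.0
tool_pos: [0.4635, 0.0203, 0.0696]
orientation: [-179.9, 0.0, -91.2]
force: [-5.0, 4.3, 14.7]
opening: 0.0199
gripper_force: 30.0
```

Emit:
play_rows(
  deltas=[
    [0, 0, 0.025, 0, 0, 0],
    [0, 0, 0.025, 0, 0, 0],
    [0.0297, -0.0328, 0, 0, 0, 0],
    [0.0297, -0.0328, 0, 0, 0, 0],
    [0.0297, -0.0328, 0, 0, 0, 0],
    [0.0297, -0.0328, 0, 0, 0, 0],
    [0, 0, -0.02, 0, 0, 0],
    [0, 0, -0.02, 0, 0, 0],
    [0, 0, -0.008, 0, 0, 0],
    [0, 0, 0, 0, 0, 0],
  ],
)

```text
clock: 28.0
tool_pos: [0.5574, -0.0852, 0.0697]
orientation: [179.9, -0.0, -91.2]
force: [-0.6, -0.3, -1.6]
opening: 0.02
gripper_force: 30.0
```

Emit:
play_rows(
  deltas=[
    [0, 0, -0.002, 0, 0, 0],
    [0, 0, 0, 0, 0, 0],
    [0, 0, 0, 0, 0, 0],
  ],
)

```text
clock: 28.3
tool_pos: [0.558, -0.085, 0.069]
orientation: [180.0, -0.0, -91.2]
force: [-2.2, -0.1, 5.0]
opening: 0.02
gripper_force: 30.0
```

Emit:
play_rows(
  deltas=[
    [-0.012, 0.0003, 0, 0, 0, 0],
    [-0.0188, 0.0004, 0, 0, 0, 0],
    [-0.0188, 0.0004, 0, 0, 0, 0],
    [-0.0188, 0.0004, 0, 0, 0, 0],
    [-0.0188, 0.0004, 0, 0, 0, 0],
    [-0.015, 0.0004, 0, 0, 0, 0],
    [-0.015, 0.0004, 0, 0, 0, 0],
    [-0.006, 0, 0, 0, 0, 0],
    [0, 0, 0, 0, 0, 0],
  ],
)

```text
clock: 29.2
tool_pos: [0.4592, -0.0828, 0.0689]
orientation: [180.0, 0.0, -91.2]
force: [-5.3, 4.0, 13.9]
opening: 0.0199
gripper_force: 30.0
```

Emit:
play_rows(
  deltas=[
    [0, 0, 0.03, 0, 0, 0],
    [0, 0, 0.04, 0, 0, 0],
    [0, 0, 0.03, 0, 0, 0],
    [0, 0.055, 0, 0, 0, 0],
    [0, 0.06, 0, 0, 0, 0],
    [0, 0.06, 0, 0, 0, 0],
    [0, 0.06, 0, 0, 0, 0],
    [0, 0.06, 0, 0, 0, 0],
    [0, 0, 0, 0, 0, 0],
  ],
)

```text
clock: 30.1
tool_pos: [0.4597, 0.1574, 0.1478]
orientation: [180.0, -0.0, -91.0]
force: [0.3, -1.1, -0.8]
opening: 0.0198
gripper_force: 30.0
```

```bash
python3 look.py 7 2>/dev/null; python3 -c "
import cv2;p=cv2.imread('pics/s7.png');q=cv2.imread('pics/t7.png')
a=cv2.resize(p[165:265,225:375],(750,300*5//5));b=cv2.resize(q[160:290,240:420],(500,290));import numpy as np
b=cv2.copyMakeBorder(b,0,0,0,250,0);cv2.imwrite('pics/c7.png',np.vstack([cv2.resize(a,(750,300)),b]))"
```

```text
[0.45880808 0.15368401 0.14734856] [ 1.79856389e+02 -8.66143303e-02 -9.11114443e+01]
```

View pics/c7.png

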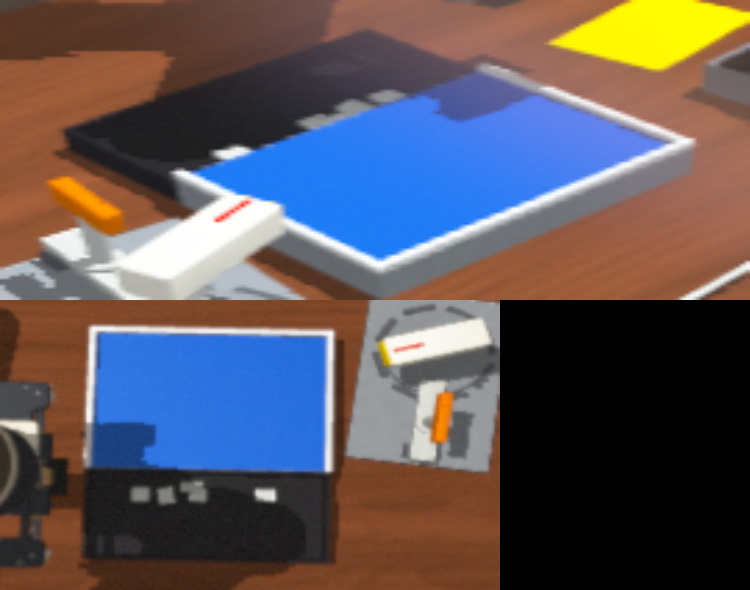

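The mat is clear. Tabs lie in the tray at crop (140–200, 490) and (265, 495), and one at (192, 486) may be tilted. Checking heights, handle and lamp numerically.

```bash
python3 - <<'E'
from m import *
p,d=snap("top"); C=cloud("top",d); H=C[...,2]
hs=cv2.cvtColor(p,cv2.COLOR_BGR2HSV); w=box((hs[...,2]>75)&(hs[...,1]<90),275,240,356,276)
n,l,s,cc=cv2.connectedComponentsWithStats(w.astype(np.uint8))
for i in range(1,n):
    if s[i,4]>5: q=C[l==i]; print(cc[i].round(1),s[i,4],np.median(q,0).round(3),"zmax",q[:,2].max().round(3))
org=box(hsvmask(p,(5,150,120),(20,255,255)),385,190,412,232)&(H>.08); print("handle",rect("top",org,.117))
head=box((H>.12)&(H<.14),365,160,422,205); head&=~hsvmask(p,(5,150,120),(20,255,255))
k,l,s,c=cv2.connectedComponentsWithStats(head.astype(np.uint8)); print("head",rect("top",l==1+np.argmax(s[1:,4]),.129))
E
```

```text
[309.9 245.2] 70 [ 0.444 -0.005  0.012] zmax 1.19
[299.3 247.2] 43 [0.439 0.027 0.01 ] zmax 0.016
[290.1 246.6] 41 [0.439 0.053 0.01 ] zmax 0.017
[335.3 246.7] 53 [ 0.438 -0.077  0.011] zmax 0.015
handle (array([ 527.5, -241.1]), array([14.9, 57.2]), 82.0, 122)
head (array([ 616.1, -235.6]), array([ 34.8, 103.5]), 15.1, 501)
```

Handle back to its initial angle (tight), lamp aim 105.1° against 104.7° wanted, and all tabs on the tray floor. Returning the scraper to the middle of the rest.

Emit:
play_rows(
  deltas=[
    [0.0075, 0.047, 0, 0, 0, 0.018],
    [0.0075, 0.047, 0, 0, 0, 0.019],
    [0.0075, 0.047, 0, 0, 0, 0.019],
    [0, 0, 0, 0, 0, 0],
    [0, 0, 0, 0, 0, 0],
    [0, 0, 0, 0, 0, 0],
  ],
)

```text
clock: 30.85
tool_pos: [0.4776, 0.2641, 0.1479]
orientation: [179.9, -0.0, -81.3]
force: [0.1, -0.0, -1.3]
opening: 0.0197
gripper_force: 30.0
```

```bash
python3 -c "
from h import *
print(get_obs()['tool_pos'])
a=[]
o=get_obs(); print(o['tool_pos'],o['orientation'],o['opening'])"
```

```text
[0.47762508 0.26412264 0.14789129]
[0.47762508 0.26412264 0.14789129] [ 1.79920632e+02 -4.54915475e-02 -8.12695609e+01] 0.01966052079487969
```

Emit:
play_rows(
  deltas=[
    [0, 0.006, -0.03, 0, 0, 0],
    [0, 0, -0.05, 0, 0, 0],
    [0, 0, -0.04, 0, 0, 0],
    [0, 0, -0.01, 0, 0, 0],
    [0, 0, 0, 0, 0, 0],
    [0, 0, 0, 0, 0, 0],
  ],
)

```text
clock: 31.45
tool_pos: [0.4788, 0.2708, 0.0458]
orientation: [-179.9, 0.0, -81.2]
force: [-0.2, -0.4, -1.6]
opening: 0.0198
gripper_force: 30.0
```

Emit:
play_rows(
  deltas=[
    [0, 0, -0.002, 0, 0, 0],
    [0, 0, -0.0015, 0, 0, 0],
    [0, 0, 0, 0, 0, 0],
    [0, 0, 0, 0, 0, 0],
  ],
)

```text
clock: 31.85
tool_pos: [0.4781, 0.2709, 0.042]
orientation: [-180.0, 0.0, -81.1]
force: [-0.3, -0.5, -1.6]
opening: 0.0198
gripper_force: 30.0
```

Emit:
play_rows(
  deltas=[
    [0, 0, -0.0015, 0, 0, 0],
    [0, 0, -0.001, 0, 0, 0],
    [0, 0, 0, 0, 0, 0],
    [0, 0, 0, 0, 0, 0],
  ],
)

```text
clock: 32.25
tool_pos: [0.478, 0.2707, 0.0395]
orientation: [180.0, -0.0, -81.1]
force: [-0.3, 0.1, -0.9]
opening: 0.0195
gripper_force: 30.0
```

Emit:
play_rows(
  deltas=[
    [0, 0, -0.001, 0, 0, 0],
    [0, 0, 0, 0, 0, 0],
    [0, 0, 0, 0, 0, 0],
  ],
)

```text
clock: 32.55
tool_pos: [0.478, 0.2708, 0.039]
orientation: [-180.0, 0.0, -81.1]
force: [-1.9, -1.0, 4.7]
opening: 0.0199
gripper_force: 30.0
```

Emit:
play_rows(
  deltas=[
    [0, 0, 0, 0, 0, 0],
    [0, 0, 0, 0, 0, 0],
    [0, 0, 0, 0, 0, 0],
    [0, 0, 0, 0, 0, 0],
  ],
  gripper=0.3,
)

```text
clock: 32.95
tool_pos: [0.478, 0.2707, 0.0387]
orientation: [180.0, -0.0, -81.2]
force: [1.0, 0.7, -0.2]
opening: 0.0463
gripper_force: 0.0
```

Emit:
play_rows(
  deltas=[
    [0, 0, 0.03, 0, 0, 0],
    [0, 0, 0.05, 0, 0, 0],
    [0, 0, 0.05, 0, 0, 0],
    [0, 0, 0.05, 0, 0, 0],
    [0, 0, 0.03, 0, 0, 0],
    [-0.01, -0.055, 0, 0, 0, 0],
    [-0.01, -0.06, 0, 0, 0, 0],
    [-0.01, -0.06, 0, 0, 0, 0],
    [-0.01, -0.06, 0, 0, 0, 0],
    [-0.01, -0.06, 0, 0, 0, 0],
  ],
)

```text
clock: 33.95
tool_pos: [0.4372, 0.033, 0.2069]
orientation: [-180.0, 0.0, -81.1]
force: [1.0, 0.6, 0.4]
opening: 0.0569
gripper_force: 0.0
```

Emit:
play_rows(
  deltas=[
    [-0.01, -0.06, 0, 0, 0, 0],
    [-0.01, -0.06, 0, 0, 0, 0],
    [0, -0.06, 0, 0, 0, 0],
    [0, -0.06, 0, 0, 0, 0],
    [0, -0.06, 0, 0, 0, 0],
    [0, -0.06, 0, 0, 0, 0],
    [0, -0.06, 0, 0, 0, 0],
    [0, -0.06, 0, 0, 0, 0],
    [0, 0, 0, 0, 0, 0],
    [0, 0, 0, 0, 0, 0],
  ],
)

```text
clock: 34.95
tool_pos: [0.4212, -0.3503, 0.206]
orientation: [179.9, 0.0, -81.3]
force: [-0.1, 0.2, 0.3]
opening: 0.0573
gripper_force: 0.0
```

```bash
python3 look.py 8; python3 -c "
import cv2,numpy as np;p=cv2.imread('pics/s8.png');q=cv2.imread('pics/t8.png')
cv2.imwrite('pics/c8.png',np.vstack([cv2.resize(p[140:270,225:425],(640,300)),cv2.resize(q[130:290,170:470],(640,300))]))"
```

```text
[ 0.42176349 -0.34872346  0.20654843] [ 1.79983247e+02  2.57422861e-02 -8.11539047e+01]
scr (array([477.5, 271.5]), array([20.7, 63.5]), 9.2, 167) [0.47856074 0.27107804 0.05048023]
rest (array([476.8, 270.1]), array([ 88.5, 127.5]), 9.2, 839)
knob px 208.79545454545453 183.45454545454547
mat [223. 114.  44.]
```

View pics/c8.png

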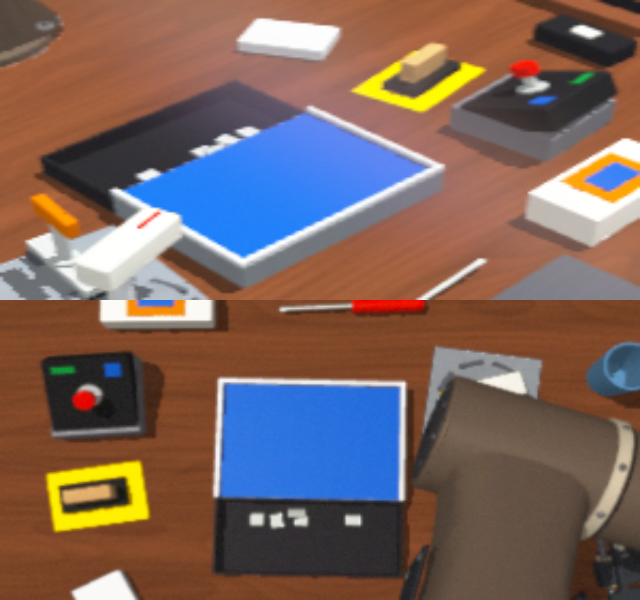

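The scraper is centred on the rest, within about 1 mm and at the rest's yaw. The mat is clear, five tabs are in the tray, and the knob is back in. Handing in.

```bash
python3 -c "
from plant import *
print(close_job())"
```

```text
the job is handed in; nothing more can be done
None
```

I finished the job and handed it in: the lamp is aimed at the mat and clamped tight, the knob was pulled to its stop and sprang back, all five tabs are in the tray, and the scraper stands on the middle of its rest. I had no direct sign in the pictures that the lamp lit.

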